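# Prove a taper-shank ball stem: seat it, then wedge it free

### The job

The new ball stem has to be proved in its desk socket. Take it out of the wooden rest and seat its tapered shank in the socket until the collar is down on the rim, working it round as you push (pushed straight it jams), without ever bearing down on the socket with more than about 25 N; then let go of it. Then take the wedge key, push it steadily, without forcing it, through the slot under the stem until the stem rides up onto the flat of the key and is free of the taper, and leave both standing like that, with nothing else disturbed.

Things in the scene. Friction and masses are not known exactly. Their poses are not given: they have to be found in the camera images.
- stem: Loose steel ball stem, 0.33 kg, upright in the rest. Origin on its axis at the collar's underside, z up the axis. Collar 38 mm diameter, z 0 to 6 mm; dark square bar 24 x 24 mm, z 6 to 44, flats facing its x and y; ball 24 mm, top at z 68. Below: tapered shank, radius 13 mm at the collar, 8 degrees a side, to 6.5 mm at z -46, then a plain round-nosed 12 mm end to z -60.
- stem_grip (a point): Middle of the stem's square bar where it is best gripped across two flats, on the axis, 30 mm above the stem's origin, axes as the stem's.
- rest: Fixed light-wood block 70 x 70 x 66 mm with a 31 mm through hole in its middle; at the start the stem hangs in it, collar on its top. Origin at the centre of the underside.
- socket: Fixed aluminium column 60 x 60 mm on a dark base plate 100 (x) x 96 (y) x 8 mm; origin at the centre of the underside, z up. Out of its top stands a dark sprung sleeve whose four brass pads meet the shank 5 to 7 mm before home. Pushed straight the shank jams there, 1.5 to 5 mm short; turned to and fro (0.3 rad each way, about 1 rad/s) under a push of 10 to 18 N it goes home.
- sleeve (a joint): How far the sleeve (48 x 48 mm, with pads and rim) is pressed down, in m: 0 when unloaded, 1 mm for every 2.5 N of downward push beyond the first 1 N, so 16 N is 6 mm; the seated stem's own weight sinks it about 1 mm. Over 10.8 mm (28 N) is too hard.
- socket_rim (a point): Centre of the square mouth (30 x 30 mm) in the sleeve's top face, 80 mm above the socket's underside when unloaded, sinking with the sleeve; axes as the socket's. The stem is home when its origin is at this point, the collar stopped hard by the rim. Its nose is then 12 mm above the slot's floor. The taper then holds by itself: freeing it straight up takes about 15 to 30 N.
- slot_floor (a point): Middle of the slot's floor, below the socket's mouth, 8 mm above the desk, axes as the socket's. The slot is 15 mm wide, 24 mm high and runs right through the column's foot along the socket's y, open and alike at both ends: the key may enter from either. The floor is the base plate's top and reaches 48 mm from the axis each way.
- wedge: Loose wedge key, 0.2 kg, standing on its straight lower edge. Origin on the underside below the middle of its black handle, x to the tip, z up. Handle: upright block 30 (x) x 20 (y) x 46 (z) mm, taken across its 20 mm. Smooth steel blade 11 mm thick, from the handle to the tip 165 mm ahead of the origin: 4 mm high at the tip, rising 1 in 4, flat-topped at 22 mm from 93 mm ahead of the origin back.
- wedge_tip (a point): Lower edge of the key's tip, 165 mm ahead of its origin, axes as the key's. Pushed along the slot's floor, the key starts to lift a seated stem when the tip is about 30 mm past the socket's axis, for 10 to 20 N of push; past 72 mm the stem stands on the flat top, 10 mm above home and free of the pads.
- mug_tea: Bystander: pale mug with a handle, 90 mm across, 94 mm high; origin under its middle.
- glue_stick: Bystander: standing glue stick, 25 mm diameter, 96 mm high; origin under its middle.
- tape_measure: Bystander: yellow tape measure 34 x 79 x 60 mm; origin under its middle.

How it is judged:
On the way, in this order (a step that is already met when the one before it is completed fails the run):
1. the stem is home in the socket (collar within 1.5 mm of the rim, upright) and holds there with the fingers off it (z of stem in the frame of socket_rim below 0.0015 m and horizontal distance between stem and socket_rim below 0.003 m and angle between the z axis of stem and the z axis of socket_rim, either way round below 0.05 rad and contact force between the fingers and stem below 0.1 N), for 0.5 s.
2. the wedge key's tip is in the slot under the stem while the stem is still seated (within 3 mm of home), the fingers off the stem (horizontal distance between wedge_tip and socket_rim below 0.02 m and z of wedge_tip in the frame of socket below 0.03 m and z of stem in the frame of socket_rim below 0.003 m and horizontal distance between stem and socket_rim below 0.004 m and contact force between the fingers and stem below 0.1 N), for 0.1 s.
3. the key has lifted the stem at least 8.5 mm above home, out of the taper, the fingers off the stem (z of stem in the frame of socket_rim above 0.0085 m and contact force between wedge and stem above 0.3 N and contact force between the fingers and stem below 0.1 N), for 0.2 s.
At the end, for the whole second after the job is handed in: The stem stands upright (within 0.15 rad, 8 mm of the axis) in the socket, 8.5 to 15 mm above home, on the wedge key; the key lies along the slot (handle within 15 mm of its line, tilt under 0.12 rad), tip over 60 mm past the axis; both released and at rest (z of stem in the frame of socket_rim between 0.0085 and 0.015 m and horizontal distance between stem and socket_rim below 0.008 m and angle between the z axis of stem and the z axis of socket_rim, either way round below 0.15 rad and horizontal distance between wedge_tip and socket_rim above 0.06 m and x of wedge in the frame of socket between -0.015 and 0.015 m and angle between wedge's own z axis and vertical below 0.12 rad and contact force between wedge and stem above 0.3 N and linear speed of each of stem, wedge below 0.01 m/s); the robot touches nothing.
It fails at once if the socket's sprung sleeve is pressed down more than 10.8 mm (28 N) (value of joint sleeve above 0.0108 m).
It fails at once if the wedge key bears on the socket with more than 60 N (contact force between wedge and socket above 60 N).
It fails at once if a bystander (mug, glue stick, tape measure) moves more than 20 mm (distance of any of mug_tea, glue_stick, tape_measure from where it was at the start of the episode above 0.02 m).
It also fails if it takes over 72 s, if anything falls off the work surface, if the arm or the gripper's body presses on something with over 40 N, if the wrist force passes 120 N, or if a joint passes its speed limit or range.

### The arm

A 6-joint arm with a two-finger parallel gripper is mounted at the origin on a cart in front of the work surface, level with it; the furniture and walls round the work are solid. World frame = base frame: x ahead of the robot, y to its left, z up, the work surface at z = 0. Lengths are in m, angles in rad, forces in N, time in s.
With the tool pointing down it reaches from about 0.25 to 0.775 m from the base axis. Payload 4 kg.
Tool frame: the origin (TCP) lies at the very end of the fingers, on their centre line; the grasp point (between the pads) lies 19 mm behind it; z points along the fingers, y is the line along which they close (so a half turn about z gives the same grasp; the last joint's range is limited). The gripper opens to 94 mm and grips with 3 to 60 N. Pads are 16 mm wide; open, the fingers measure 119 mm over their backs; the gripper's body (75 mm by 177 mm) begins 78 mm behind the grasp point.
Start: joints at [-1.407, 0.087, 1.371, -0, 1.684, -0.103], TCP at [0.145, -0.531, 0.206] pointing down, gripper open.
Joint ranges: [-3.1, 3.1], [-0.76, 2.03], [0.27, 2.55], [-1.08, 4.22], [0.17, 2.65], [-2.57, 2.57]. Speed limits (rad/s): [2.79, 2.79, 3.14, 3.14, 3.14, 3.14].

### API

Orientations are given as [roll, pitch, yaw] about the fixed x, y, z axes, in that order (R = Rz(yaw) Ry(pitch) Rx(roll)).
In Python, from bench import robot, vision gives the robot as it stands.
- The arm moves only by the shell command python3 -m crank 'ROWS'. ROWS is JSON, a list of rows, each a list of 3 entries, a list of its own where there are three numbers: the closure, from 0 (fully open) to 1 (shut), then the shift along the tool's x, y, z in m, then the turn, a rotation vector about the tool's x, y, z in degrees. A call has 1 to 8 rows; each row shifts and turns the commanded pose from where the row before left it, along the tool's axes as they then stand; what a row does not reach is not made up. A row lasts 1/10 s, in which the tool goes at most 50 mm and 8.59 degrees, less where a joint would pass 70% of its speed; a pose out of reach is approached as far as the arm can. A call with a gripper value outside its range is refused whole. The fingers move at their own pace and stop on an object; the grip force is fixed at half the most. Time passes only in rows, so rows that do not move let the fingers close. It gives the time, the measured TCP pose, the force, the opening and the grip force at its end, in the units of the state.
- robot.get_obs(): the state, without advancing time (a new reading comes with each control period).
- vision.snapshot(name): name is "scene" or "top" or "wrist"; returns a dict with "color" (420x560x3 uint8, red, green, blue), "z_map" (420x560 float32, m along the optical axis (not along the pixel's ray), 0 where there is no reading), "fx", "fy", "cx", "cy" (pixels), "R" (3x3) and "t" (3): a world point X has camera coordinates R X + t. Camera axes: x right, y down, z forward; pixel columns grow to the right and rows downward; lengths in m; the calibration is good to about 2 mm. A picture is of the moment at which its call begins.
- robot.close_job(): hands the job in; it is judged then, once.
The state is a dict: "time": time; "joint_positions": joint angles; "qvel": joint speeds; "joint_torque": joint torques, N m; "tool_pos": TCP position; "ee_rot": TCP orientation; "wrist_force": force on the tool from outside, world axes, zero at the start; "wrist_torque": the same for the moment, N m; "width": finger opening in m; "finger_force": force on a finger pad.
Only numpy, scipy, OpenCV 4.12 (cv2) and the standard library are available. Lean on these libraries where they do the work, as an engineer would, in place of code of your own. Each camera call takes 0.05 s, during which the arm holds its last target. There are 200 camera calls.

## Working session

There is one attempt and no reset: what is moved stays moved. The work goes in short steps, Python scripts to look and compute and a shell command to move; the robot and the scene stay as the last step left them, time stands still between calls to the robot, and variables do not carry over. Pictures are saved under pics/ and viewed, at most 12 in all, crops included, and the job is handed in when it is done.

```bash
mkdir -p pics; ls
python3 - <<'E'
from bench import robot, vision
import cv2,numpy as np
o=robot.get_obs(); print(o)
for n in ["scene","top"]:
    s=vision.snapshot(n); np.savez(f"{n}.npz",**s)
    cv2.imwrite(f"pics/{n}1.png",s["color"][:,:,::-1]); print(n,s["fx"],s["fy"],s["cx"],s["cy"],s["R"].tolist(),s["t"])
E
```

```text
pics
{'time': 0.0, 'joint_positions': array([-1.40708132e+00,  8.79638955e-02,  1.37226391e+00, -4.47894983e-05,
        1.68357294e+00, -1.03141257e-01]), 'qvel': array([-0.00040684, -0.00118714, -0.00064673,  0.00042508,  0.00090253,
       -0.00181034]), 'joint_torque': array([-1.51025852e-04, -3.40178382e+01, -3.02427757e+01,  7.18009192e-02,
        3.29696818e-02, -1.73987601e-04]), 'tool_pos': array([ 0.14490382, -0.52999994,  0.20429441]), 'ee_rot': array([-3.13939171e+00, -1.83062098e-04,  2.66851071e-01]), 'wrist_force': array([-0.10299598,  0.38453035, -0.69054273]), 'wrist_torque': array([ 0.06656805,  0.02288176, -0.01002785]), 'finger_force': 0.0, 'width': 0.09375182016828686}
scene 428.81491731263276 428.81491731263276 276.0122555030634 205.14959654005602 [[-0.5103090646794745, -0.8598676925565976, -0.014567422673655144], [-0.666974628610381, 0.4064116561170832, -0.6244793115566073], [0.54288995505167, -0.3089613520645627, -0.780905487004947]] [0.27502779 0.39080863 0.82294392]
top 385.9778462084923 385.9778462084923 285.163728250144 208.43692024017733 [[0.027992495852109802, -0.9993818904913232, 0.02126633804767616], [-0.9889552395038566, -0.030785590627399904, -0.14498200463364874], [0.14554708665527735, -0.01697304827397162, -0.9892057223846061]] [-0.03373761  0.53047689  1.20155382]
```

View pics/scene1.png

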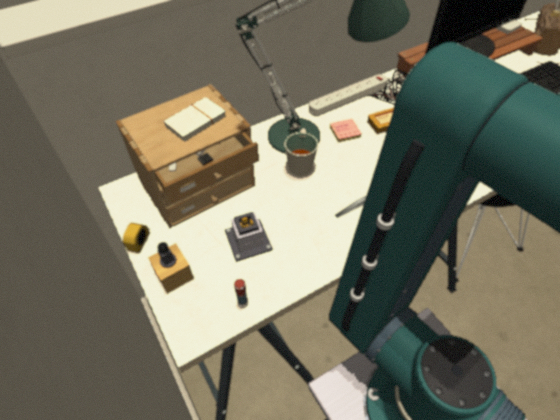

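View pics/top1.png

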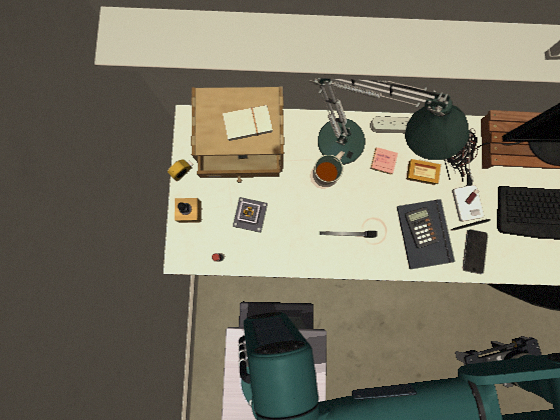

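Scene view: stem in rest (172,262), socket (247,232), glue stick (240,290), tape (136,236), mug (300,152). Top view: rest (187,210), socket (250,213), wedge from tip (320,233) to handle (372,233), with the drawers behind the socket.

```bash
cat > h.py <<'E'
import numpy as np,cv2
from bench import robot,vision
def ray(s,u,v,z):
    d=s["R"].T@np.array([(u-s["cx"])/s["fx"],(v-s["cy"])/s["fy"],1.]); c=-s["R"].T@s["t"]
    return c+d*(z-c[2])/d[2]
def proj(s,X):
    p=s["R"]@np.asarray(X,float)+s["t"]; return np.array([s["fx"]*p[0]/p[2]+s["cx"],s["fy"]*p[1]/p[2]+s["cy"]])
E
python3 - <<'E'
from h import *
T=dict(np.load("top.npz"));S=dict(np.load("scene.npz"))
for n,u,v,z in [("ball",187,207,.13),("rest",187.5,210,.066),("sock",250,213,.08),("glue",217,257,.096),("mug",327,171,.09),("tip",320,233,.004),("handle",370,233.5,.046),("tape",179,170,.06)]:
    print(n,ray(T,u,v,z).round(3))
a=cv2.resize(T["color"][155:275,160:280],(480,480),interpolation=cv2.INTER_CUBIC)
b=cv2.resize(S["color"][195:275,205:285],(300,300),interpolation=cv2.INTER_CUBIC)
c=np.zeros((480,300,3),np.uint8);c[:300]=b
d=cv2.resize(T["color"][213:253,310:390],(300,150),interpolation=cv2.INTER_CUBIC);c[310:460]=d
cv2.imwrite("pics/crop1.png",np.hstack([a,c])[:,:,::-1])
E
```

```text
ball [0.513 0.274 0.13 ]
rest [0.513 0.287 0.066]
sock [0.508 0.091 0.08 ]
glue [0.369 0.183 0.096]
mug [ 0.646 -0.145  0.09 ]
tip [ 0.459 -0.135  0.004]
handle [ 0.458 -0.29   0.046]
tape [0.641 0.324 0.06 ]
```

View pics/crop1.png

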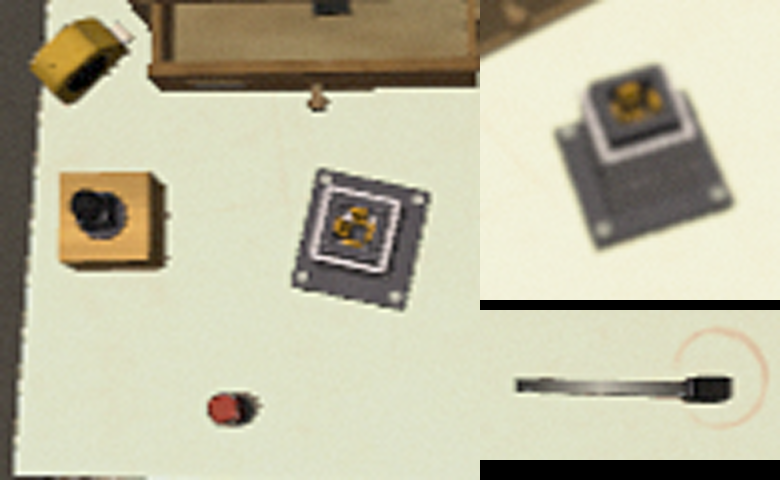

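The rest and stem are at about (0.513, 0.287) and the socket at (0.508, 0.09), yaw about -13°. The key's tip points to +y. I'll turn the tool to yaw 0 and travel to the stem.

```bash
python3 -m crank '[[0,[0,0,-0.025],[0,0,7.65]],[0,[0,0,-0.025],[0,0,7.65]],[0,[0.019,-0.045,0],[0,0,0]],[0,[0.019,-0.045,0],[0,0,0]],[0,[0.019,-0.045,0],[0,0,0]],[0,[0.019,-0.045,0],[0,0,0]],[0,[0.019,-0.045,0],[0,0,0]],[0,[0.019,-0.045,0],[0,0,0]]]'
python3 -m crank '[[0,[0.019,-0.045,0],[0,0,0]],[0,[0.019,-0.045,0],[0,0,0]],[0,[0.019,-0.045,0],[0,0,0]],[0,[0.019,-0.045,0],[0,0,0]],[0,[0.019,-0.045,0],[0,0,0]],[0,[0.019,-0.045,0],[0,0,0]],[0,[0.019,-0.045,0],[0,0,0]],[0,[0.019,-0.045,0],[0,0,0]]]'
```

```text
time: 0.9
tool_pos: [0.2592, -0.2586, 0.255]
ee_rot: [-3.141, -0.0, -0.001]
wrist_force: [0.7, -0.4, 0.0]
width: 0.0943
finger_force: 0.0
time: 1.7
tool_pos: [0.4112, 0.1016, 0.2552]
ee_rot: [3.141, -0.0, 0.0]
wrist_force: [1.1, -0.7, 0.1]
width: 0.0939
finger_force: 0.0
```

```bash
cat >> h.py <<'E'
def snap(n,name):
    s=vision.snapshot(n); np.savez(f"{name}.npz",**s); cv2.imwrite(f"pics/{name}.png",s["color"][:,:,::-1]); return s
E
python3 - <<'E'
from h import *
s=snap("wrist","w_sock"); o=robot.get_obs(); print(o["tool_pos"],o["ee_rot"]); c=-s["R"].T@s["t"]; print(c,s["R"].round(3).tolist(),s["fx"])
E
python3 -m crank '[[0,[0.02,-0.045,0],[0,0,0]],[0,[0.02,-0.045,0],[0,0,0]],[0,[0.02,-0.045,0],[0,0,0]],[0,[0.01,-0.045,0],[0,0,0]],[0,[0,0,0],[0,0,0]]]'
python3 - <<'E'
from h import *
s=snap("wrist","w_stem"); o=robot.get_obs(); print(o["tool_pos"],o["ee_rot"]); print(-s["R"].T@s["t"])
a=cv2.imread("pics/w_sock.png");b=cv2.imread("pics/w_stem.png");
cv2.imwrite("pics/both.png",cv2.resize(np.hstack([a,b]),(800,300),interpolation=cv2.INTER_AREA))
E
```

```text
[0.41267409 0.1079972  0.25409738] [-3.13559796e+00  4.06210482e-04  8.63240993e-03]
[0.4872021  0.10297699 0.43477272] [[0.0, -1.0, -0.0], [-0.965, -0.0, 0.263], [-0.263, 0.0, -0.965]] 357.8760046297726
time: 2.25
tool_pos: [0.481, 0.2834, 0.2526]
ee_rot: [3.142, 0.004, 0.006]
wrist_force: [0.7, -0.6, 0.4]
width: 0.0944
finger_force: 0.0
[0.48084297 0.28096672 0.25335431] [3.13985145 0.00349853 0.00339633]
[0.55781924 0.28515447 0.43186385]
```

View pics/both.png

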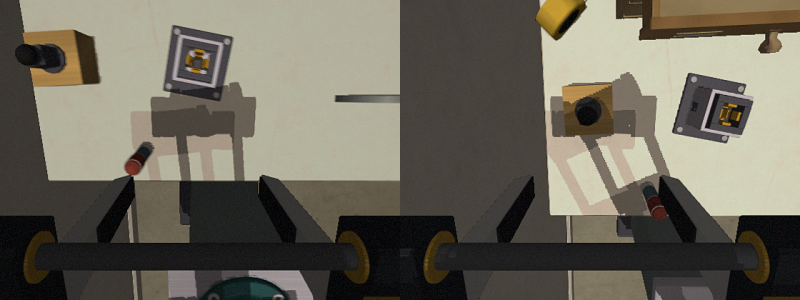

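Left: socket at about (198,62) and rest at (55,58), both at half scale. Right: stem at (588,112). The glue stick is clear of the fingers. I'll crop for the stem flats and measure the outlines.

Run:
```python
from h import *
s=dict(np.load("w_stem.npz"));k=dict(np.load("w_sock.npz"))
g=s["color"][110:200,215:305].astype(np.float32)
a=np.clip(cv2.resize(g,(500,500),interpolation=cv2.INTER_CUBIC)*1.8,0,255).astype(np.uint8)
z=s["z_map"][110:200,215:305]; print(z[::8,::8].round(3))
kk=k["color"][20:150,220:340]; b=cv2.resize(kk,(300,325),interpolation=cv2.INTER_CUBIC)
c=np.zeros((500,300,3),np.uint8);c[:325]=b
cv2.imwrite("pics/crop2.png",np.hstack([a,c])[:,:,::-1])
# rest: wood mask
hsv=cv2.cvtColor(s["color"],cv2.COLOR_RGB2HSV)
for nm,im in (("stem",s),("sock",k)):
    z=im["z_map"]; v,u=np.mgrid[0:420,0:560]
    P=np.stack([(u-im["cx"])/im["fx"]*z,(v-im["cy"])/im["fy"]*z,z],-1); W=(P-im["t"])@im["R"]
    if nm=="stem":
        m=(abs(W[...,2]-.066)<.004)&(W[...,1]>.2)&(z>0); 
        box=cv2.minAreaRect(W[m][:,:2].astype(np.float32)*1000); print("rest",box, np.median(W[m][:,2]))
        m=(W[...,2]>.115)&(abs(W[...,0]-.51)<.04)&(abs(W[...,1]-.285)<.04)&(z>0); print("ball",m.sum(),W[m].mean(0),W[m].max(0),W[m].min(0))
        m=(W[...,2]>.078)&(W[...,2]<.108)&(abs(W[...,0]-.51)<.04)&(abs(W[...,1]-.285)<.04)&(z>0); print("bar",m.sum(),W[m].mean(0),cv2.minAreaRect(W[m][:,:2].astype(np.float32)*1000))
    for zz in (.08,.008):
        m=(abs(W[...,2]-zz)<.004)&(abs(W[...,0]-.508)<.08)&(abs(W[...,1]-.091)<.08)&(z>0)
        print(nm,"sock",zz,m.sum(),np.median(W[m][:,2]),cv2.minAreaRect(W[m][:,:2].astype(np.float32)*1000))
```

```text
[[0.414 0.415 0.416 0.414 0.416 0.415 0.416 0.416 0.415 0.415 0.416 0.415]
 [0.417 0.418 0.417 0.416 0.    0.419 0.417 0.389 0.363 0.356 0.354 0.418]
 [0.42  0.42  0.355 0.355 0.355 0.356 0.355 0.355 0.357 0.356 0.356 0.419]
 [0.423 0.421 0.359 0.357 0.358 0.359 0.358 0.356 0.358 0.358 0.358 0.422]
 [0.425 0.425 0.359 0.36  0.36  0.354 0.353 0.353 0.359 0.358 0.36  0.427]
 [0.427 0.428 0.363 0.363 0.319 0.304 0.302 0.319 0.357 0.362 0.362 0.428]
 [0.431 0.429 0.364 0.364 0.359 0.298 0.299 0.302 0.359 0.364 0.364 0.429]
 [0.43  0.432 0.366 0.366 0.366 0.299 0.298 0.304 0.367 0.365 0.366 0.433]
 [0.435 0.436 0.369 0.369 0.369 0.307 0.304 0.37  0.369 0.369 0.369 0.434]
 [0.438 0.437 0.37  0.37  0.37  0.371 0.371 0.371 0.371 0.37  0.372 0.439]
 [0.441 0.442 0.44  0.441 0.441 0.442 0.441 0.44  0.441 0.44  0.44  0.44 ]
 [0.443 0.444 0.444 0.444 0.444 0.442 0.443 0.443 0.444 0.444 0.443 0.444]]
rest ((418.70318603515625, 311.5118713378906), (475.9924011230469, 222.15391540527344), 0.026178045198321342) 0.06633403455650994
ball 15174 [0.50746727 0.28548248 0.35731263] [0.52789654 0.32499898 0.36976635] [0.50131231 0.24500522 0.12184417]
bar 83 [0.52535632 0.29566294 0.09509616] ((516.68994140625, 297.05535888671875), (23.358850479125977, 23.435720443725586), 9.240995407104492)
stem sock 0.08 1652 0.08005164764104612 ((512.649169921875, 100.56360626220703), (49.878318786621094, 48.07141876220703), 79.36526489257812)
stem sock 0.008 3348 0.008241501388267646 ((512.7636108398438, 101.15377807617188), (95.93082427978516, 100.08324432373047), 79.41699981689453)
sock sock 0.08 1766 0.08032916557017614 ((512.703857421875, 100.46976470947266), (48.036128997802734, 47.97606658935547), 79.52239990234375)
sock sock 0.008 3947 0.00836723593521252 ((512.689453125, 100.54249572753906), (95.94172668457031, 100.13323974609375), 79.52848815917969)
```

View pics/crop2.png

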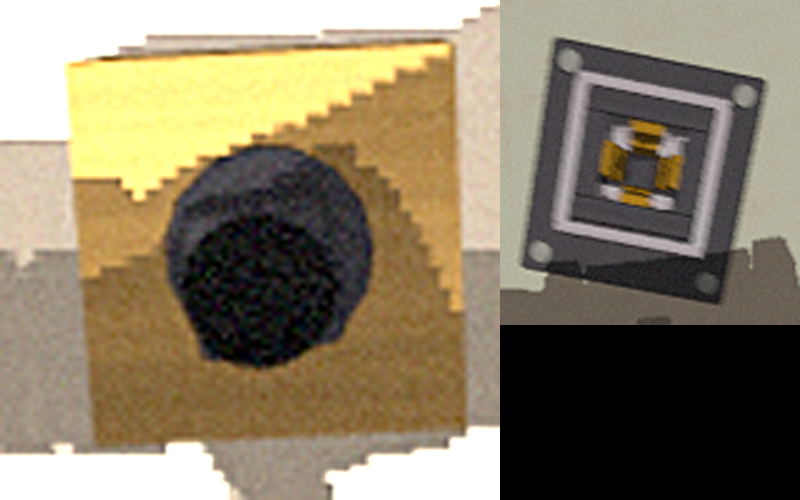

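Run:
```python
from h import *
im=dict(np.load("w_stem.npz")); z=im["z_map"]; v,u=np.mgrid[0:420,0:560]
P=np.stack([(u-im["cx"])/im["fx"]*z,(v-im["cy"])/im["fy"]*z,z],-1); W=(P-im["t"])@im["R"]
b=(abs(W[...,0]-.515)<.06)&(abs(W[...,1]-.295)<.06)&(z>0)
for lo,hi in ((.063,.069),(.0695,.0745),(.08,.107),(.078,.113),(.107,.114),(.114,.14)):
    m=b&(W[...,2]>lo)&(W[...,2]<hi); print(lo,m.sum(),cv2.minAreaRect(W[m][:,:2].astype(np.float32)*1000),W[m].max(0))
m=b&(W[...,2]>.078)&(W[...,2]<.114); print((W[m]*1000).round()[::3].astype(int).tolist())
# ball by fit
m=b&(W[...,2]>.118)&(W[...,2]<.14); A=np.c_[2*W[m],np.ones(m.sum())]; x=np.linalg.lstsq(A,(W[m]**2).sum(1),rcond=None)[0]; print("sphere",x[:3],np.sqrt(x[3]+x[:3]@x[:3]))
```

```text
0.063 3619 ((516.07421875, 297.29034423828125), (70.44983673095703, 70.01290130615234), 3.0003156661987305) [0.55241675 0.33383492 0.06899293]
0.0695 328 ((520.1812133789062, 297.1274719238281), (37.169185638427734, 29.270580291748047), 86.58547973632812) [0.53500506 0.31585166 0.07441757]
0.08 70 ((523.4627685546875, 292.6580810546875), (31.196426391601562, 14.906973838806152), 56.11653137207031) [0.52973913 0.30976265 0.10656725]
0.078 219 ((516.5507202148438, 297.2677001953125), (23.565204620361328, 23.89996910095215), 9.240017890930176) [0.52973913 0.31007691 0.11144269]
0.107 146 ((516.558837890625, 297.25250244140625), (23.542911529541016, 23.900238037109375), 9.142070770263672) [0.52963158 0.31007691 0.11144269]
0.114 601 ((516.7188720703125, 297.40093994140625), (22.356796264648438, 23.34233856201172), 0.0420902781188488) [0.52789654 0.30907298 0.13591116]
[[529, 294, 80], [529, 291, 85], [529, 288, 81], [528, 297, 84], [529, 294, 90], [529, 291, 95], [530, 289, 98], [527, 304, 84], [528, 301, 89], [528, 298, 95], [529, 295, 99], [529, 292, 104], [530, 289, 107], [526, 309, 8
[... 362 characters left out ...]
 294, 110], [527, 291, 110], [527, 288, 110], [526, 310, 107], [526, 307, 109], [526, 304, 111], [526, 293, 111], [526, 290, 111], [526, 288, 110], [525, 309, 110], [525, 306, 109], [525, 291, 110], [525, 288, 110], [525, 310, 111], [524, 307, 110], [525, 289, 110], [524, 287, 110], [523, 308, 110], [524, 288, 110], [523, 310, 109], [523, 307, 111], [521, 286, 91], [522, 308, 110], [520, 286, 97], [521, 287, 110], [520, 286, 108], [514, 285, 79], [515, 285, 103], [513, 285, 109], [511, 286, 110], [510, 286, 108], [509, 286, 109], [508, 287, 110], [508, 284, 107], [507, 285, 109], [506, 287, 110], [506, 307, 110], [503, 307, 108]]
sphere [0.51632017 0.29719098 0.12297794] 0.011510288766027768
```

```bash
python3 -m crank '[[0,[0.0355,-0.015,0.03],[0,0,0]],[0,[0,0,0.03],[0,0,-4.6]],[0,[0,0,0.03],[0,0,-4.6]],[0,[0,0,0],[0,0,0]],[0,[0,0,0],[0,0,0]]]'
python3 - <<'E'
from h import *
for i in range(2):
    s=snap("wrist",f"w_pre{i}"); o=robot.get_obs(); print(o["tool_pos"],o["ee_rot"],-s["R"].T@s["t"])
im=s; z=im["z_map"]; v,u=np.mgrid[0:420,0:560]
P=np.stack([(u-im["cx"])/im["fx"]*z,(v-im["cy"])/im["fy"]*z,z],-1); W=(P-im["t"])@im["R"]
b=(abs(W[...,0]-.515)<.06)&(abs(W[...,1]-.295)<.06)&(z>0)
for lo,hi in ((.063,.069),(.107,.114)):
    m=b&(W[...,2]>lo)&(W[...,2]<hi); print(lo,m.sum(),cv2.minAreaRect(W[m][:,:2].astype(np.float32)*1000))
E
```

```text
time: 2.8
tool_pos: [0.5165, 0.293, 0.1659]
ee_rot: [3.141, 0.001, 0.157]
wrist_force: [0.2, -0.6, 0.8]
width: 0.094
finger_force: 0.0
[0.51732715 0.293625   0.16752908] [-3.14122682e+00 -2.61021735e-03  1.57890699e-01] [0.59168802 0.30640596 0.34537909]
[0.51776175 0.29403704 0.16841155] [-3.14067987 -0.0044083   0.15833301] [0.59194688 0.3068034  0.34732469]
0.063 4956 ((516.0745239257812, 297.16705322265625), (70.63780975341797, 70.1883773803711), 3.118446111679077)
0.107 296 ((517.1126708984375, 297.413818359375), (22.460676193237305, 23.068479537963867), 9.449797630310059)
```

View pics/w_pre1.png

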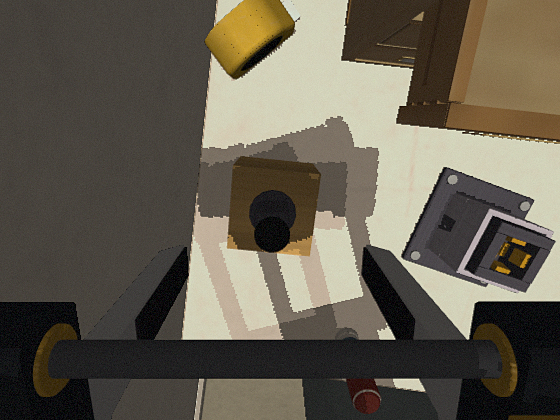

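The stem (272,235) sits centred between the fingertips (188 and 362). The glue stick lies below at (365,400), clear of them. Now I'll descend and grip.

```bash
python3 -m crank '[[0,[0,-0.0035,0.03],[0,0,0]],[0,[0,0,0.03],[0,0,0]],[0,[0,0,0.029],[0,0,0]],[0,[0,0,0],[0,0,0]],[1,[0,0,0],[0,0,0]],[1,[0,0,0],[0,0,0]],[1,[0,0,0],[0,0,0]],[1,[0,0,0],[0,0,0]]]'
python3 -m crank '[[1,[0,0,0],[0,0,0]],[1,[0,0,0],[0,0,0]],[1,[0,0,0],[0,0,0]]]'
```

```text
time: 3.7
tool_pos: [0.5171, 0.2983, 0.0784]
ee_rot: [-3.141, -0.003, 0.16]
wrist_force: [0.8, -1.1, 0.5]
width: 0.0656
finger_force: 0.0
time: 4.0
tool_pos: [0.5161, 0.2978, 0.0765]
ee_rot: [3.142, -0.0, 0.16]
wrist_force: [0.0, -0.2, -0.6]
width: 0.0416
finger_force: 0.0
```

```bash
python3 -m crank '[[1,[0,0,0],[0,0,0]],[1,[0,0,0],[0,0,0]],[1,[0,0,0],[0,0,0]],[1,[0,0,0],[0,0,0]],[1,[0,0,0],[0,0,0]]]'
python3 -m crank '[[1,[0,0,-0.02],[0,0,0]],[1,[0,0,-0.03],[0,0,0]],[1,[0,0,-0.03],[0,0,0]],[1,[0,0,-0.02],[0,0,0]],[1,[0,0,0],[0,0,0]]]'
python3 - <<'E'
from h import *
o=robot.get_obs(); print(o["tool_pos"],o["ee_rot"])
y=.159; p=np.array([.5127,.1006])-np.array([.5165,.2975]); print("tool shift to socket",p@[np.cos(y),np.sin(y)],p@[np.sin(y),-np.cos(y)])
E
```

```text
time: 4.5
tool_pos: [0.5162, 0.2973, 0.0763]
ee_rot: [3.141, 0.0, 0.16]
wrist_force: [0.9, -2.2, 0.0]
width: 0.0238
finger_force: 30.0
time: 5.0
tool_pos: [0.5175, 0.2991, 0.1795]
ee_rot: [-3.139, -0.006, 0.161]
wrist_force: [0.6, 0.2, -3.3]
width: 0.0239
finger_force: 30.0
[0.51747588 0.29905111 0.17953462] [-3.13902603 -0.00582542  0.16074066]
tool shift to socket -0.03492742138794959 0.19381466723441906
```

```bash
python3 -m crank '[[1,[-0.0058,0.0323,0],[0,0,0]],[1,[-0.0058,0.0323,0],[0,0,0]],[1,[-0.0058,0.0323,0],[0,0,0]],[1,[-0.0058,0.0323,0],[0,0,0]],[1,[-0.0058,0.0323,0],[0,0,0]],[1,[-0.0058,0.0323,0],[0,0,0]],[1,[0,0,0],[0,0,0]],[1,[0,0,0],[0,0,0]]]'
python3 - <<'E'
from h import *
s=snap("wrist","w_over"); o=robot.get_obs(); print(o["tool_pos"],o["ee_rot"],o["wrist_force"])
z=s["z_map"]; v,u=np.mgrid[0:420,0:560]
P=np.stack([(u-s["cx"])/s["fx"]*z,(v-s["cy"])/s["fy"]*z,z],-1); W=(P-s["t"])@s["R"]
b=(abs(W[...,0]-.5127)<.06)&(abs(W[...,1]-.1006)<.06)&(z>0)
for lo,hi in ((.004,.012),(.077,.083)):
    m=b&(W[...,2]>lo)&(W[...,2]<hi); print(lo,m.sum(),cv2.minAreaRect(W[m][:,:2].astype(np.float32)*1000))
m=b&(W[...,2]>.195)&(W[...,2]<.24)
A=np.c_[2*W[m],np.ones(m.sum())]; x=np.linalg.lstsq(A,(W[m]**2).sum(1),rcond=None)[0]; print("upper",m.sum(),W[m].mean(0),W[m].max(0),x[:3],np.sqrt(x[3]+x[:3]@x[:3]))
E
```

```text
time: 5.8
tool_pos: [0.5117, 0.1008, 0.1742]
ee_rot: [-3.14, 0.003, 0.159]
wrist_force: [0.0, -0.3, -4.0]
width: 0.0241
finger_force: 30.0
[0.51192853 0.1014314  0.17464985] [-3.14027760e+00  2.77926743e-03  1.60216414e-01] [ 0.65981276  0.704256   -4.00899901]
0.004 4083 ((512.4863891601562, 100.44109344482422), (96.1330795288086, 100.5005111694336), 79.510498046875)
0.077 1644 ((512.6133422851562, 100.2941665649414), (48.19947814941406, 48.435630798339844), 79.49546813964844)
upper 7272 [0.51835061 0.1033303  0.22053475] [0.52549426 0.12754969 0.23999286] [0.52073491 0.10371004 0.21782579] 0.018017766107459924
```

View pics/w_over.png

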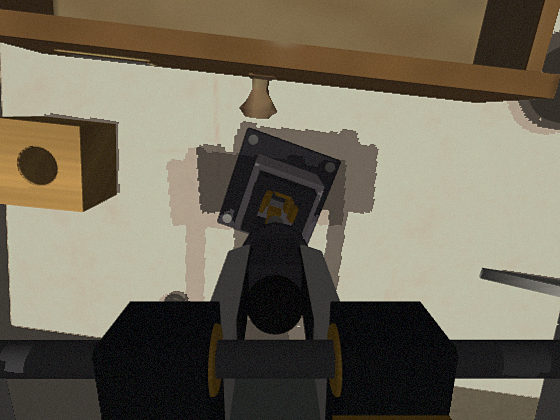

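```bash
python3 -m crank '[[1,[0.0005,0,0.02],[0,0,0]],[1,[0,0,0.025],[0,0,0]],[1,[0,0,0.02],[0,0,0]],[1,[0,0,0.005],[0,0,0]],[1,[0,0,0],[0,0,0]],[1,[0,0,0],[0,0,0]]]'
python3 -m crank '[[1,[0,0,0.003],[0,0,0]],[1,[0,0,0.003],[0,0,0]],[1,[0,0,0.002],[0,0,0]],[1,[0,0,0.001],[0,0,0]],[1,[0,0,0],[0,0,0]]]'
```

```text
time: 6.45
tool_pos: [0.5125, 0.1003, 0.1053]
ee_rot: [3.139, 0.003, 0.161]
wrist_force: [-0.0, -4.7, -6.5]
width: 0.0241
finger_force: 30.0
time: 6.95
tool_pos: [0.5132, 0.0997, 0.0985]
ee_rot: [3.138, 0.001, 0.161]
wrist_force: [-1.6, -7.3, 0.8]
width: 0.0238
finger_force: 30.0
```

```bash
python3 -m crank '[[1,[0,0.001,0],[0,0,0]],[1,[0,0,0],[0,0,0]]]'
```

```text
time: 7.15
tool_pos: [0.5133, 0.0994, 0.0984]
ee_rot: [3.139, 0.0, 0.161]
wrist_force: [-0.7, -4.5, -1.2]
width: 0.0238
finger_force: 30.0
```

```bash
python3 -m crank '[[1,[0,0.0012,0.001],[0,0,0]],[1,[0,0,0.001],[0,0,5.7]],[1,[0,0,0.001],[0,0,5.7]],[1,[0,0,0.001],[0,0,5.7]],[1,[0,0,0],[0,0,-5.7]],[1,[0,0,0],[0,0,-5.7]],[1,[0,0,0],[0,0,-5.7]]]'
```

```text
time: 7.85
tool_pos: [0.5131, 0.0989, 0.094]
ee_rot: [3.141, 0.001, 0.165]
wrist_force: [-2.6, -3.0, 0.1]
width: 0.0241
finger_force: 30.0
```

```bash
python3 -m crank '[[1,[-0.0005,0.0005,0.001],[0,0,-5.7]],[1,[0,0,0.001],[0,0,-5.7]],[1,[0,0,0.001],[0,0,-5.7]],[1,[0,0,0],[0,0,5.7]],[1,[0,0,0],[0,0,5.7]],[1,[0,0,0],[0,0,5.7]]]'
```

```text
time: 8.45
tool_pos: [0.513, 0.0988, 0.0919]
ee_rot: [-3.141, -0.0, 0.157]
wrist_force: [-2.8, -3.1, 2.7]
width: 0.0237
finger_force: 30.0
```

```bash
python3 -m crank '[[1,[-0.0005,0.0005,0.001],[0,0,5.7]],[1,[0,0,0.001],[0,0,5.7]],[1,[0,0,0.001],[0,0,5.7]],[1,[0,0,0],[0,0,-5.7]],[1,[0,0,0],[0,0,-5.7]],[1,[0,0,0],[0,0,-5.7]]]'
```

```text
time: 9.05
tool_pos: [0.513, 0.0987, 0.0897]
ee_rot: [-3.141, -0.002, 0.165]
wrist_force: [-2.3, -1.4, 4.0]
width: 0.0237
finger_force: 30.0
```

```bash
python3 -m crank '[[1,[0,0,0.001],[0,0,-5.7]],[1,[0,0,0.001],[0,0,-5.7]],[1,[0,0,0.001],[0,0,-5.7]],[1,[0,0,0],[0,0,5.7]],[1,[0,0,0],[0,0,5.7]],[1,[0,0,0],[0,0,5.7]]]'
```

```text
time: 9.65
tool_pos: [0.5131, 0.0988, 0.0875]
ee_rot: [-3.141, -0.002, 0.158]
wrist_force: [-4.7, -2.2, 8.1]
width: 0.0236
finger_force: 30.0
```

```bash
python3 -m crank '[[1,[-0.0005,0,0.001],[0,0,5.7]],[1,[0,0,0.0005],[0,0,5.7]],[1,[0,0,0],[0,0,5.7]],[1,[0,0,0],[0,0,-5.7]],[1,[0,0,0],[0,0,-5.7]],[1,[0,0,0],[0,0,-5.7]]]'
python3 -m crank '[[1,[0,0,0],[0,0,-5.7]],[1,[0,0,0],[0,0,-5.7]],[1,[0,0,0],[0,0,-5.7]],[1,[0,0,0],[0,0,5.7]],[1,[0,0,0],[0,0,5.7]],[1,[0,0,0],[0,0,5.7]]]'
```

```text
time: 10.25
tool_pos: [0.513, 0.0987, 0.0863]
ee_rot: [-3.141, -0.003, 0.165]
wrist_force: [-3.8, -1.8, 7.3]
width: 0.0239
finger_force: 30.0
time: 10.85
tool_pos: [0.513, 0.0987, 0.0861]
ee_rot: [-3.141, -0.003, 0.158]
wrist_force: [-2.8, -2.7, 6.6]
width: 0.024
finger_force: 30.0
```

```bash
python3 -m crank '[[1,[-0.0003,0.0003,0.001],[0,0,5.7]],[1,[0,0,0.0005],[0,0,5.7]],[1,[0,0,0],[0,0,5.7]],[1,[0,0,0],[0,0,-5.7]],[1,[0,0,0],[0,0,-5.7]],[1,[0,0,0],[0,0,-5.7]]]'
python3 -m crank '[[1,[0,0,0],[0,0,-5.7]],[1,[0,0,0],[0,0,-5.7]],[1,[0,0,0],[0,0,-5.7]],[1,[0,0,0],[0,0,5.7]],[1,[0,0,0],[0,0,5.7]],[1,[0,0,0],[0,0,5.7]]]'
```

```text
time: 11.45
tool_pos: [0.513, 0.0987, 0.0853]
ee_rot: [-3.14, -0.004, 0.165]
wrist_force: [-4.5, -0.3, 10.3]
width: 0.0242
finger_force: 30.0
time: 12.05
tool_pos: [0.513, 0.0987, 0.0853]
ee_rot: [-3.14, -0.004, 0.158]
wrist_force: [-3.7, -1.0, 9.0]
width: 0.0237
finger_force: 30.0
```

Run:
```python
from h import *
s=snap("wrist","w_in"); z=s["z_map"]; v,u=np.mgrid[0:420,0:560]
P=np.stack([(u-s["cx"])/s["fx"]*z,(v-s["cy"])/s["fy"]*z,z],-1); W=(P-s["t"])@s["R"]
r=np.hypot(W[...,0]-.5127,W[...,1]-.1003); b=(z>0)&(r<.034)&(W[...,2]>.055)&(W[...,2]<.1)
h,e=np.histogram(W[...,2][b],np.arange(.055,.1,.001)); print([(round(float(x),3),int(n)) for x,n in zip(e,h) if n])
m=(z>0)&(abs(W[...,2]-.008)<.004)&(r<.08); print("base z",np.median(W[m][:,2]))
cv2.imwrite("pics/w_in_c.png",cv2.resize(s["color"][120:300,180:380],(600,540),interpolation=cv2.INTER_CUBIC)[:,:,::-1])
```

```text
[(0.055, 21), (0.056, 13), (0.057, 27), (0.058, 16), (0.059, 18), (0.06, 21), (0.061, 29), (0.062, 38), (0.063, 48), (0.064, 59), (0.065, 79), (0.066, 417), (0.067, 746), (0.068, 176), (0.069, 45), (0.07, 35), (0.071, 28), (0.072, 47), (0.073, 79), (0.074, 525), (0.075, 943), (0.076, 239), (0.077, 29), (0.078, 30), (0.079, 45), (0.08, 207), (0.081, 368), (0.082, 84), (0.083, 7), (0.084, 25), (0.085, 33), (0.086, 35), (0.087, 43), (0.088, 41), (0.089, 54), (0.09, 49), (0.091, 48), (0.092, 59), (0.093, 67), (0.094, 60), (0.095, 73), (0.096, 61), (0.097, 74), (0.098, 67), (0.099, 72)]
base z 0.008332158587575736
```

View pics/w_in_c.png

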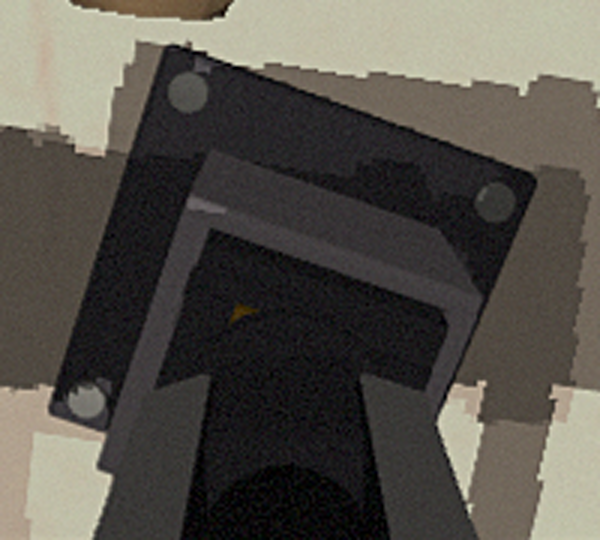

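The rim is at 75.2 mm and the collar top at 81.2 mm, so the collar is down on the rim: home. I'll unload the push, then release.

```bash
python3 -m crank '[[1,[0,0,-0.002],[0,0,0]],[1,[0,0,-0.0015],[0,0,0]],[1,[0,0,0],[0,0,0]]]'
```

```text
time: 12.4
tool_pos: [0.513, 0.0987, 0.0872]
ee_rot: [-3.14, -0.003, 0.161]
wrist_force: [-0.7, 0.5, 5.6]
width: 0.0238
finger_force: 30.0
```

```bash
python3 -m crank '[[0.6,[0,0,0],[0,0,0]],[0.6,[0,0,0],[0,0,0]],[0.6,[0,0,0],[0,0,0]],[0.5,[0,0,0],[0,0,0]],[0.4,[0,0,0],[0,0,0]],[0.3,[0,0,0],[0,0,0]]]'
python3 -m crank '[[0.3,[0,0,-0.03],[0,0,0]],[0.3,[0,0,-0.04],[0,0,0]],[0.3,[0,0,-0.04],[0,0,0]],[0.3,[0,0,0],[0,0,0]]]'
python3 - <<'E'
from h import *
s=snap("wrist","w_home"); z=s["z_map"]; v,u=np.mgrid[0:420,0:560]
P=np.stack([(u-s["cx"])/s["fx"]*z,(v-s["cy"])/s["fy"]*z,z],-1); W=(P-s["t"])@s["R"]
r=np.hypot(W[...,0]-.5127,W[...,1]-.1003); b=(z>0)&(r<.034)&(W[...,2]>.055)&(W[...,2]<.1)
h,e=np.histogram(W[...,2][b],np.arange(.062,.1,.001)); print([(round(float(x),3),int(n)) for x,n in zip(e,h) if n>60])
m=(z>0)&(r<.034)&(W[...,2]>.137)&(W[...,2]<.16); A=np.c_[2*W[m],np.ones(m.sum())]; x=np.linalg.lstsq(A,(W[m]**2).sum(1),rcond=None)[0]; print("ball",m.sum(),x[:3],np.sqrt(x[3]+x[:3]@x[:3]))
# wedge: look in top view
T=dict(np.load("top.npz")); z=T["z_map"]
P=np.stack([(u-T["cx"])/T["fx"]*z,(v-T["cy"])/T["fy"]*z,z],-1); W=(P-T["t"])@T["R"]
b=(z>0)&(abs(W[...,0]-.458)<.04)&(abs(W[...,1]+.21)<.12)
for lo,hi in ((.008,.028),(.038,.055)):
    m=b&(W[...,2]>lo)&(W[...,2]<hi); print(lo,m.sum(),cv2.minAreaRect(W[m][:,:2].astype(np.float32)*1000))
E
```

```text
time: 13.0
tool_pos: [0.5118, 0.0973, 0.0846]
ee_rot: [-3.141, 0.001, 0.16]
wrist_force: [0.3, -0.4, -0.3]
width: 0.0579
finger_force: 0.0
time: 13.4
tool_pos: [0.5154, 0.0976, 0.2021]
ee_rot: [3.141, -0.013, 0.16]
wrist_force: [-0.3, 1.0, 0.3]
width: 0.0656
finger_force: 0.0
[(0.066, 216), (0.067, 362), (0.068, 117), (0.077, 80), (0.078, 431), (0.079, 581), (0.08, 111), (0.084, 173), (0.085, 217)]
ball 806 [0.51276986 0.10040917 0.13574128] 0.011537182833717661
0.008 160 ((468.7259826660156, -219.5792236328125), (177.7802276611328, 34.00956344604492), 87.61771392822266)
0.038 54 ((458.3866882324219, -296.7564392089844), (16.484710693359375, 27.363645553588867), 1.0515992641448975)
```

The stem is home and released: rim 79 mm, collar top 85 mm, ball centred. Next is the key.

```bash
python3 -m crank '[[0,[-0.0148,0.0476,0],[0,0,0]],[0,[-0.0148,0.0476,0],[0,0,0]],[0,[-0.0148,0.0476,0],[0,0,0]],[0,[-0.0148,0.0476,0],[0,0,0]],[0,[-0.0148,0.0476,0],[0,0,0]],[0,[-0.0148,0.0476,0],[0,0,0]],[0,[-0.0148,0.0476,0],[0,0,0]],[0,[-0.0148,0.0476,0],[0,0,0]]]'
python3 -m crank '[[0,[0,0,0],[0,0,-8.1]],[0,[0,0,0],[0,0,-8.1]],[0,[0,0,0],[0,0,-8.1]],[0,[0,0,0],[0,0,-8.1]],[0,[0,0,0],[0,0,-8.1]],[0,[0,0,0],[0,0,-8.1]],[0,[0,0,0],[0,0,-8.1]],[0,[0,0,0],[0,0,-8.1]]]'
python3 -m crank '[[0,[0,0,0],[0,0,-8.1]],[0,[0,0,0],[0,0,-8.1]],[0,[0,0,0],[0,0,0]],[0,[0,0,0],[0,0,0]]]'
python3 - <<'E'
from h import *
s=snap("wrist","w_key"); z=s["z_map"]; v,u=np.mgrid[0:420,0:560]; o=robot.get_obs(); print(o["tool_pos"],o["ee_rot"])
P=np.stack([(u-s["cx"])/s["fx"]*z,(v-s["cy"])/s["fy"]*z,z],-1); W=(P-s["t"])@s["R"]
b=(z>0)&(abs(W[...,0]-.458)<.04)&(abs(W[...,1]+.21)<.13)
for lo,hi in ((.004,.028),(.017,.026),(.040,.055)):
    m=b&(W[...,2]>lo)&(W[...,2]<hi); print(lo,m.sum(),cv2.minAreaRect(W[m][:,:2].astype(np.float32)*1000))
E
```

```text
time: 14.25
tool_pos: [0.4545, -0.2989, 0.1928]
ee_rot: [-3.139, 0.002, 0.16]
wrist_force: [1.6, 0.3, 0.6]
width: 0.0939
finger_force: 0.0
time: 15.05
tool_pos: [0.4551, -0.2969, 0.1926]
ee_rot: [-3.138, -0.002, 1.297]
wrist_force: [0.0, 0.0, 0.1]
width: 0.0936
finger_force: 0.0
time: 15.45
tool_pos: [0.4554, -0.2971, 0.1935]
ee_rot: [-3.14, -0.002, 1.571]
wrist_force: [-0.3, 0.7, 1.1]
width: 0.094
finger_force: 0.0
[ 0.45554704 -0.29723667  0.19385525] [-3.14017247e+00 -1.16572632e-03  1.57157150e+00]
0.004 1910 ((461.1353759765625, -205.93728637695312), (153.16244506835938, 19.273250579833984), 88.04551696777344)
0.017 1193 ((461.16571044921875, -227.65525817871094), (109.942138671875, 18.773916244506836), 87.08641052246094)
0.04 649 ((458.8688659667969, -293.5951843261719), (29.186298370361328, 19.032575607299805), 89.8824691772461)
```

View pics/w_key.png

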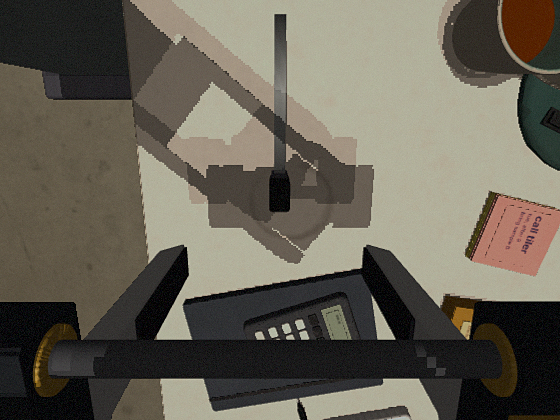

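The key points straight along +y, with its handle at px (280,190), about (0.459, -0.2936). I'll descend and grip it.

```bash
python3 -m crank '[[0,[0.0035,0.0034,0.045],[0,0,0]],[0,[0,0,0.045],[0,0,0]],[0,[0,0,0.045],[0,0,0]],[0,[0,0,0.035],[0,0,0]],[0,[0,0,0.0115],[0,0,0]],[0.3,[0,0,0],[0,0,0]],[1,[0,0,0],[0,0,0]],[1,[0,0,0],[0,0,0]]]'
python3 -m crank '[[1,[0,0,0],[0,0,0]],[1,[0,0,0],[0,0,0]],[1,[0,0,0],[0,0,0]],[1,[0,0,0],[0,0,0]],[1,[0,0,0],[0,0,0]],[1,[0,0,0],[0,0,0]],[1,[0,0,0],[0,0,0]],[1,[0,0,0],[0,0,0]]]'
```

```text
time: 16.3
tool_pos: [0.461, -0.2954, 0.0163]
ee_rot: [3.137, 0.003, 1.574]
wrist_force: [0.7, 0.3, -1.0]
width: 0.0733
finger_force: 0.0
time: 17.1
tool_pos: [0.4593, -0.294, 0.0134]
ee_rot: [-3.142, 0.0, 1.574]
wrist_force: [0.1, 0.5, -0.4]
width: 0.0198
finger_force: 30.0
```

```bash
python3 -m crank '[[1,[0,0,-0.01],[0,0,0]],[1,[0.035,0.0025,0],[0,0,0]],[1,[0.045,0.0025,0],[0,0,0]],[1,[0.045,0.0025,0],[0,0,0]],[1,[0.033,0.0025,0],[0,0,0]],[1,[0,0,0],[0,0,5.25]],[1,[0,0,0],[0,0,5.3]],[1,[0,0,0],[0,0,0]]]'
python3 -m crank '[[1,[0,0,0],[0,0,0]]]'
python3 - <<'E'
from h import *
s=snap("wrist","w_align"); z=s["z_map"]; v,u=np.mgrid[0:420,0:560]; o=robot.get_obs(); print(o["tool_pos"],o["ee_rot"],o["wrist_force"])
P=np.stack([(u-s["cx"])/s["fx"]*z,(v-s["cy"])/s["fy"]*z,z],-1); W=(P-s["t"])@s["R"]
y=np.deg2rad(-10.5); ex=np.array([np.cos(y),np.sin(y)]); ey=np.array([-ex[1],ex[0]]); C=np.array([.5127,.1004])
D=W[...,:2]-C; a=D@ex; l=D@ey
print("tool in socket frame",(o["tool_pos"][:2]-C)@ex,(o["tool_pos"][:2]-C)@ey)
# blade points by height over desk in front of plate
for l0 in np.arange(-.2,-.07,.02):
    m=(z>0)&(abs(l-l0)<.008)&(abs(a)<.02)&(W[...,2]>.012)&(W[...,2]<.04)
    print(round(l0,3),m.sum(), (a[m].min()*1e3,a[m].max()*1e3,np.median(a[m])*1e3,np.percentile(W[m][:,2],90)*1e3) if m.sum() else None)
m=(z>0)&(abs(a)<.02)&(W[...,2]>.011)&(l>-.15)&(l<-.055)&(W[...,2]<.04); print("tip l",l[m].max())
m=(z>0)&(abs(W[...,2]-.008)<.003)&(abs(a)<.06)&(abs(l)<.06);print(cv2.minAreaRect(W[m][:,:2].astype(np.float32)*1000))
cv2.imwrite("pics/w_align_c.png",s["color"][:,:,::-1])
E
```

```text
time: 17.9
tool_pos: [0.4687, -0.1356, 0.0238]
ee_rot: [-3.142, 0.0, 1.391]
wrist_force: [-0.9, 0.0, -2.4]
width: 0.0199
finger_force: 30.0
time: 18.0
tool_pos: [0.4687, -0.1361, 0.0236]
ee_rot: [-3.141, 0.0, 1.392]
wrist_force: [0.2, 0.4, -2.2]
width: 0.0198
finger_force: 30.0
[ 0.46869069 -0.13618422  0.02358518] [-3.14147611e+00  1.29388602e-04  1.39117130e+00] [-0.28291151 -0.06913273 -2.4562663 ]
tool in socket frame -0.00015832024350794288 -0.2406426553039915
-0.2 709 (np.float64(-6.312708714611293), np.float64(4.438382236038649), np.float64(-0.9428828105591923), np.float64(33.42018272775455))
-0.18 779 (np.float64(-6.628022073177757), np.float64(4.284216686103274), np.float64(-0.9987100644520055), np.float64(33.40297828654617))
-0.16 864 (np.float64(-6.640519718740176), np.float64(4.383276863827951), np.float64(-1.1082715905564016), np.float64(33.46607438744717))
-0.14 924 (np.float64(-6.59717719142482), np.float64(4.3009615782651816), np.float64(-1.1571541638016074), np.float64(32.221535212127286))
-0.12 845 (np.float64(-6.640489721285386), np.float64(4.186882228443967), np.float64(-1.2320291360660622), np.float64(27.407036538600657))
-0.1 0 None
-0.08 0 None
tip l -0.11329626159666278
((0.0, 0.0), (0.0, 0.0), 0.0)
```

View pics/w_align_c.png

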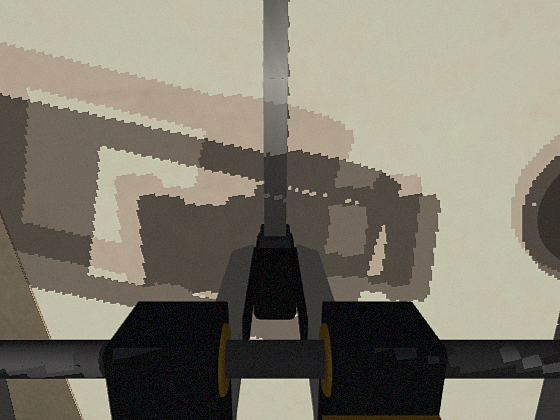

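The blade sits 1.1 mm off the slot's line, pointing straight along it. I'll correct that and enter the slot.

```bash
python3 -m crank '[[1,[0.01,0.001,0.001],[0,0,0]],[1,[0.015,0,0],[0,0,0]],[1,[0.015,0,0],[0,0,0]],[1,[0.01,0,0],[0,0,0]],[1,[0.005,0,0],[0,0,0]],[1,[0,0,0],[0,0,0]]]'
python3 -m crank '[[1,[0.01,0,0],[0,0,0]],[1,[0.01,0,0],[0,0,0]],[1,[0,0,0],[0,0,0]]]'
```

```text
time: 18.65
tool_pos: [0.4797, -0.0815, 0.0224]
ee_rot: [-3.141, 0.0, 1.391]
wrist_force: [0.0, -0.4, -2.6]
width: 0.0199
finger_force: 30.0
time: 18.95
tool_pos: [0.4834, -0.0613, 0.0225]
ee_rot: [-3.142, -0.0, 1.391]
wrist_force: [0.1, 1.3, -2.4]
width: 0.0196
finger_force: 30.0
```

```bash
python3 -m crank '[[1,[0,0,0.0005],[0,0,0]],[1,[0,0,0.0005],[0,0,0]],[1,[0,0,0],[0,0,0]],[1,[0,0,0],[0,0,0]]]'
```

```text
time: 19.35
tool_pos: [0.4832, -0.0627, 0.0215]
ee_rot: [3.142, 0.0, 1.389]
wrist_force: [-0.9, 0.5, -2.6]
width: 0.0198
finger_force: 30.0
```

```bash
python3 -m crank '[[1,[0.005,0,0.0002],[0,0,0]],[1,[0.005,0,0.0002],[0,0,0]],[1,[0.005,0,0],[0,0,0]],[1,[0.005,0,0],[0,0,0]],[1,[0.005,0,0],[0,0,0]],[1,[0,0,0],[0,0,0]]]'
python3 -m crank '[[1,[0.003,0,0],[0,0,0]],[1,[0.003,0,0],[0,0,0]],[1,[0.003,0,0],[0,0,0]],[1,[0.003,0,0],[0,0,0]]]'
```

```text
time: 19.95
tool_pos: [0.488, -0.0369, 0.0212]
ee_rot: [3.141, -0.001, 1.391]
wrist_force: [-1.0, 0.8, -0.9]
width: 0.0196
finger_force: 30.0
time: 20.35
tool_pos: [0.49, -0.0277, 0.0214]
ee_rot: [3.141, 0.004, 1.39]
wrist_force: [-2.1, -9.1, 0.2]
width: 0.0196
finger_force: 30.0
```

```bash
python3 -m crank '[[1,[0.003,0,0],[0,0,0]],[1,[0.003,0,0],[0,0,0]],[1,[0.003,0,0],[0,0,0]],[1,[0.003,0,0],[0,0,0]]]'
python3 -m crank '[[1,[0.003,0,0],[0,0,0]],[1,[0.003,0,0],[0,0,0]],[1,[0.003,0,0],[0,0,0]],[1,[0.003,0,0],[0,0,0]]]'
```

```text
time: 20.75
tool_pos: [0.4915, -0.0201, 0.0214]
ee_rot: [3.141, 0.012, 1.389]
wrist_force: [-3.1, -16.7, 1.6]
width: 0.0197
finger_force: 30.0
time: 21.15
tool_pos: [0.494, -0.0055, 0.0212]
ee_rot: [3.141, 0.006, 1.389]
wrist_force: [-0.5, -7.8, 1.0]
width: 0.02
finger_force: 30.0
```

```bash
python3 -m crank '[[1,[0.003,0,0],[0,0,0]],[1,[0.003,0,0],[0,0,0]],[1,[0.003,0,0],[0,0,0]],[1,[0.003,0,0],[0,0,0]],[1,[0.003,0,0],[0,0,0]],[1,[0.003,0,0],[0,0,0]],[1,[0.002,0,0],[0,0,0]],[1,[0,0,0],[0,0,0]]]'
python3 - <<'E'
from h import *
s=snap("wrist","w_end"); z=s["z_map"]; v,u=np.mgrid[0:420,0:560]; o=robot.get_obs(); print(o["tool_pos"],o["wrist_force"])
P=np.stack([(u-s["cx"])/s["fx"]*z,(v-s["cy"])/s["fy"]*z,z],-1); W=(P-s["t"])@s["R"]
C=np.array([.5127,.1004]); r=np.hypot(*(np.moveaxis(W[...,:2]-C,-1,0)))
print("tip past axis",.165-np.linalg.norm(o["tool_pos"][:2]-C))
b=(z>0)&(r<.034); h,e=np.histogram(W[...,2][b],np.arange(.062,.17,.001)); print([(round(float(x),3),int(n)) for x,n in zip(e,h) if n>60])
m=b&(W[...,2]>.14); print(W[m].max(0),W[m].mean(0))
E
```

```text
time: 21.95
tool_pos: [0.4979, 0.0175, 0.021]
ee_rot: [3.142, 0.0, 1.39]
wrist_force: [-0.0, -2.5, -0.7]
width: 0.0198
finger_force: 30.0
[0.49783126 0.01748633 0.02097717] [-0.64362794 -1.8269613  -0.20717083]
tip past axis 0.08076369260757404
[(0.066, 656), (0.067, 1277), (0.068, 372), (0.078, 81), (0.079, 1001), (0.08, 1776), (0.081, 464), (0.132, 95), (0.133, 183), (0.134, 102), (0.148, 89), (0.149, 222), (0.15, 87)]
[0.52534731 0.09662742 0.1507081 ] [0.51240149 0.08760861 0.14948449]
```

Bar top at 133.5 mm puts the stem about 9.5–10 mm above home, on the flat of the key. I'll release and retreat.

```bash
python3 -m crank '[[0.7,[0,0,0],[0,0,0]],[0.6,[0,0,0],[0,0,0]],[0.5,[0,0,0],[0,0,0]],[0.4,[0,0,0],[0,0,0]],[0.4,[0,0,0],[0,0,0]],[0.4,[0,0,0],[0,0,0]]]'
python3 -m crank '[[0.4,[-0.005,0,-0.02],[0,0,0]],[0.4,[-0.01,0,-0.04],[0,0,0]],[0.4,[-0.01,0,-0.04],[0,0,0]],[0.4,[-0.01,0,-0.04],[0,0,0]],[0.4,[-0.01,0,-0.04],[0,0,0]],[0.4,[0,0,-0.03],[0,0,0]],[0.4,[0,0,0],[0,0,0]],[0.4,[0,0,0],[0,0,0]]]'
python3 - <<'E'
from h import *
s=snap("wrist","w_fin"); z=s["z_map"]; v,u=np.mgrid[0:420,0:560]; o=robot.get_obs(); print(o["tool_pos"],o["wrist_force"])
P=np.stack([(u-s["cx"])/s["fx"]*z,(v-s["cy"])/s["fy"]*z,z],-1); W=(P-s["t"])@s["R"]
C=np.array([.5127,.1004]); r=np.hypot(*(np.moveaxis(W[...,:2]-C,-1,0)))
b=(z>0)&(r<.034); h,e=np.histogram(W[...,2][b],np.arange(.062,.17,.001)); print([(round(float(x),3),int(n)) for x,n in zip(e,h) if n>60])
m=(z>0)&(r<.02)&(W[...,2]>.145)&(W[...,2]<.17); A=np.c_[2*W[m],np.ones(m.sum())]; x=np.linalg.lstsq(A,(W[m]**2).sum(1),rcond=None)[0]; print("ball",m.sum(),x[:3])
m=(z>0)&(abs(W[...,0]-.4965)<.03)&(abs(W[...,1]-.013)<.04)&(W[...,2]>.044)&(W[...,2]<.065); print("handle",np.median(W[m][:,2]),cv2.minAreaRect(W[m][:,:2].astype(np.float32)*1000))
E
```

```text
time: 22.6
tool_pos: [0.4978, 0.0173, 0.0211]
ee_rot: [3.142, -0.0, 1.39]
wrist_force: [-0.5, -0.5, -0.1]
width: 0.0563
finger_force: 0.0
time: 23.4
tool_pos: [0.49, -0.027, 0.2313]
ee_rot: [3.14, -0.0, 1.39]
wrist_force: [0.1, -0.4, 0.2]
width: 0.0563
finger_force: 0.0
[ 0.48926755 -0.02683623  0.22984439] [-0.57267517  0.30973652 -0.551652  ]
[(0.066, 263), (0.067, 458), (0.068, 186), (0.079, 386), (0.08, 680), (0.081, 281), (0.094, 111), (0.095, 214), (0.096, 125), (0.132, 68), (0.133, 93), (0.15, 70), (0.151, 81), (0.152, 98), (0.153, 114), (0.154, 143), (0.155, 145), (0.156, 142), (0.157, 120)]
ball 1073 [0.51447968 0.09758045 0.14639795]
handle 0.054008531280864996 ((496.9291076660156, 17.43511962890625), (29.19474983215332, 20.045169830322266), 79.99075317382812)
```

View pics/w_fin.png

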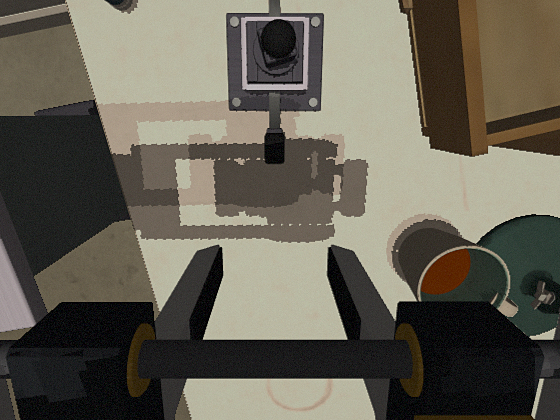

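The stem stands about 9.3 mm above home on the key, with its ball at px (278,40). The key handle (275,147) lies along the slot and level, and the gripper is clear. Handing in.

Run:
```python
from bench import robot
print(robot.close_job())
```

```text
the job is handed in; nothing more can be done
None
```

The job is handed in at about 23 s of the 72 s allowed. The stem was seated to the rim under a push of about 14 N and released. The key then lifted it (peak push about 17 N), and it stands free on the flat, about 9.3 mm above home (8.5 mm needed) with a slight lean (about 0.06 rad). The key's tip is about 80 mm past the axis, with the gripper clear of both. The hand-in gave no verdict, and I did not re-measure the bystanders.

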